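Transfer a row of sample containers to another rack in reverse order

TASK

Move the four containers from the old rack, where they stand in cups, over to the four compartments of the empty new rack, in reverse order: the one nearest the handle of the old rack goes into the compartment farthest from the handle of the new rack, the next one into the next, and so on, so that the last one ends up next to the new rack's handle. Set each down upright on the floor of its own compartment without dropping it, and tip none of them over on the way.

Things in the scene. Friction and masses are not known exactly. Their poses are not given: they have to be found in the camera images.
- vial_mid (a point): Small white sample vial with a ribbed white screw cap, 26 mm across, 49 mm high; upright and round, the shortest and lightest of the four; its cap is 13 mm high and 2 mm wider than the body. Loose. This point lies on its axis, half its height above its underside. At the start it stands in its own holder cup on the old rack.
- dropper_mid (a point): White dropper bottle with a tapered screw nozzle cap, 32 mm across its body, 81 mm high; upright and round, the straight body is 55 mm high, above it only the narrow nozzle cap, so grip it on the body, well below 55 mm. Loose. This point lies on its axis, half its height above its underside. At the start it stands in its own holder cup on the old rack.
- jar_mid (a point): Squat amber glass jar with a flat black screw lid, the widest of the four: 44 mm across, 52 mm high; upright and round, lid about as wide as the jar. Loose. This point lies on its axis, half its height above its underside. At the start it stands in its own holder cup on the old rack.
- slim_mid (a point): Slim tall amber glass bottle with a small white cap, 29 mm across its body, 88 mm high; upright and round, the tallest of the four; its shoulder narrows near the top, so grip it about half-way up. Loose. This point lies on its axis, half its height above its underside. At the start it stands in its own holder cup on the old rack.
- cup_vial: Grey round holder cup, 60 mm across and 10 mm high, with a bore fitted to the white vial (2 mm clearance all round), in which that container stands at the start. Fixed on the old rack; it stays there and so still shows where the white vial stood. Origin: centre of its underside; the container's underside is 3 mm above it.
- cup_dropper: Grey round holder cup, 60 mm across and 10 mm high, with a bore fitted to the dropper bottle (2 mm clearance all round), in which that container stands at the start. Fixed on the old rack; it stays there and so still shows where the dropper bottle stood. Origin: centre of its underside; the container's underside is 3 mm above it.
- cup_jar: Grey round holder cup, 60 mm across and 10 mm high, with a bore fitted to the squat amber jar (2 mm clearance all round), in which that container stands at the start. Fixed on the old rack; it stays there and so still shows where the squat amber jar stood. Origin: centre of its underside; the container's underside is 3 mm above it.
- cup_slim: Grey round holder cup, 60 mm across and 10 mm high, with a bore fitted to the slim amber bottle (2 mm clearance all round), in which that container stands at the start. Fixed on the old rack; it stays there and so still shows where the slim amber bottle stood. Origin: centre of its underside; the container's underside is 3 mm above it.
- old_rack: Old rack: flat aluminium plate 78 x 300 mm, top 8 mm above the worktop, with the four cups in a row at y = +105, +35, -35 and -105 mm, x = 0 (which is where varies). Upright black handle, 62 mm wide, top at 45 mm, at its left end as the robot sees it (y = +139 mm). Fixed. Origin: centre of its underside, on the worktop; x across the row, y along it toward the handle, z up.
- new_rack: New rack, empty: low white tray 72 x 290 mm with four square compartments about 60 mm inside, centres at y = +105, +35, -35 and -105 mm, x = 0; floors 4 mm, wall tops 14 mm above the worktop. Upright black handle, 62 mm wide, top at 45 mm, at its left end as the robot sees it (y = +139 mm). Fixed. Origin: centre of its underside, on the worktop; x across the row, y along it toward the handle, z up.
Mind the look-alikes: they are no part of the job. Leave any blue, pink or purple look-alike of the part that bears jar_mid alone.

How it is judged:
By the outcome, as a careful person would: the job done as asked, in the order asked, and still so for the second after the job is handed in, with the robot touching nothing.
It also fails if it takes over 96 s, if anything falls off the work surface, if the arm or the gripper's body presses on something with over 40 N, if the wrist force passes 120 N, or if a joint passes its speed limit or range.

ROBOT

A 6-joint arm with a two-finger parallel gripper is mounted at the origin on a cart in front of the work surface, level with it; the furniture and walls round the work are solid. World frame = base frame: x ahead of the robot, y to its left, z up, the work surface at z = 0. Lengths are in m, angles in rad, forces in N, time in s.
With the tool pointing down it reaches from about 0.375 to 0.9 m from the base axis. Payload 3.1 kg.
Tool frame: the origin (TCP) lies where the fingers leave the gripper's body, on its centre line; the fingertips stand 70 mm ahead of it and the grasp point (between the pads) lies 51 mm ahead of it; z points along the fingers, y is the line along which they close (so a half turn about z gives the same grasp; the last joint's range is limited). The gripper opens to 87 mm and grips with 3 to 60 N. Pads are 19 mm wide; open, the fingers measure 117 mm over their backs; the gripper's body (75 mm by 190 mm) begins 51 mm behind the grasp point.
Start: joints at [-1.399, 0.527, 1.433, -0, 1.181, -0.178], TCP at [0.215, -0.587, 0.292] pointing down, gripper open.
Joint ranges: [-3.08, 3.08], [-0.75, 2.2], [0.22, 2.44], [-1.43, 4.57], [0, 2.65], [-2.85, 2.85]. Speed limits (rad/s): [2.79, 2.79, 3.14, 3.14, 3.14, 3.14].

INTERFACE

Orientations are given as a unit quaternion [x, y, z, w].
In Python, from rig import robot gives the robot as it stands.
- The arm moves only by the tool send_rows, never from a script. Its argument "deltas" is text: rows parted by semicolons, each of 7 numbers parted by spaces: the shift along the tool's x, y, z in mm, then the turn, a rotation vector about the tool's x, y, z in degrees, then the opening, from 0 (shut) to 1 (fully open). A call has 1 to 10 rows; each row shifts and turns the commanded pose from where the row before left it, along the tool's axes as they then stand; what a row does not reach is not made up. A row lasts 1/8 s, in which the tool goes at most 62.5 mm and 10.7 degrees, less where a joint would pass 70% of its speed; a pose out of reach is approached as far as the arm can. A call is refused whole if a number of a shift passes 62.5 or a number of a turn 10.7, either way. A call with a gripper value outside its range is refused whole. The fingers move at their own pace and stop on an object; "newtons" is the grip in N (left out, the last holds). Time passes only in rows, so rows that do not move let the fingers close. It gives the time, the measured TCP pose, the force, the opening and the grip force at its end, in the units of the state.
- robot.get_obs(): the state, without advancing time (a new reading comes with each control period).
- robot.camera(name): name is "scene" or "top" or "wrist"; returns a dict with "image" (384x512x3 uint8, red, green, blue), "depth" (384x512 float32, m along the optical axis (not along the pixel's ray), 0 where there is no reading), "fovy" (degrees; the focal length in pixels is half the picture's height over the tangent of half this angle, whatever the lens; pixels are square), "cx", "cy" (the principal point, pixels), "rvec" (rotation vector, rad) and "tvec" (3), from world to camera coordinates, as OpenCV has them. Camera axes: x right, y down, z forward; pixel columns grow to the right and rows downward; lengths in m; the calibration is good to about 2 mm. A picture is of the moment at which its call begins.
- robot.hand_in(): hands the job in; it is judged then, once.
Trained networks look in the newest picture that a camera, given by its name, has taken for a name from the list of things; names that differ only in an ending like _2 or _b are one class to them, and where a whole thing is asked for, a point or a joint stands for the part that bears it (a point fixed in the world has none). Each returns a list of dicts, best first, with "p" (0 to 1); they miss things now and then, are a little off and sometimes report something else, mostly with a low value. They report only what shows in the picture. A call takes as long as a camera call. They do not tell look-alikes from the thing itself.
- robot.find_in(camera, thing): "box" ([left, top, right, bottom] in pixels, round what is visible of it).
- robot.cut_out(camera, thing): "region" (384x512 bool, what is visible of it) and "box" ([left, top, right, bottom] in pixels, round what is visible of it).
The state is a dict: "time": time; "q": joint angles; "joint_velocities": joint speeds; "joint_torque": joint torques, N m; "position": TCP position; "tool_rot": TCP orientation; "ft_force": force on the tool from outside, world axes, zero at the start; "moment": the same for the moment, N m; "grip_width": finger opening in m; "grip_force": force on a finger pad.
Only numpy, scipy, OpenCV 4.12 (cv2) and the standard library are available. Lean on these libraries where they do the work, as an engineer would, in place of code of your own. Each camera call takes 0.05 s, during which the arm holds its last target. There are 200 camera calls.

## Working session

There is one attempt and no reset: what is moved stays moved. The work goes in short steps, Python scripts to look and compute and a tool call to move; the robot and the scene stay as the last step left them, time stands still between calls to the robot, and variables do not carry over. Pictures are saved under pics/ and viewed, at most 14 in all, crops included, and the job is handed in when it is done.

Besides the shell and the picture viewer there is one more tool, called after "Call:" as name(argument=value, ...), one argument or row to a line, values as JSON. send_rows: Moves the arm, as the interface text tells. Its arguments: {"type":"object","properties":{"deltas":{"type":"string"},"newtons":{"type":"number"}},"required":["deltas"]}

```bash
ls; mkdir -p pics
cat > h.py <<'E'
from rig import robot
import numpy as np, cv2
from scipy.spatial.transform import Rotation as R
def cam(n):
    c=robot.camera(n); c['f']=192/np.tan(np.radians(c['fovy'])/2); c['Rm']=R.from_rotvec(np.ravel(c['rvec'])).as_matrix(); c['t']=np.ravel(c['tvec']); return c
def world(c):
    d=c['depth']; v,u=np.mgrid[:384,:512]
    P=np.stack([(u-c['cx'])*d/c['f'],(v-c['cy'])*d/c['f'],d],-1)
    W=(P-c['t'])@c['Rm']; W[d==0]=np.nan; return W
def save(c,n,box=None,s=1):
    im=c['image'][:,:,::-1]
    if box: im=im[box[1]:box[3],box[0]:box[2]]
    cv2.imwrite('pics/'+n,cv2.resize(im,None,fx=s,fy=s))
E
python3 - <<'E'
from h import *
a=cam('top');b=cam('scene')
cv2.imwrite('pics/a.png',cv2.resize(np.hstack([a['image'],b['image']])[:,:,::-1],(800,300)))
save(a,'top.png',None,1.5)
W=world(a)
for n in ['vial_mid','dropper_mid','jar_mid','slim_mid','cup_vial','cup_dropper','cup_jar','cup_slim','old_rack','new_rack']:
    for r in robot.cut_out('top',n)[:3]:
        w=W[r['region']]; w=w[~np.isnan(w[:,0])]
        print(n,round(r['p'],2),np.round(r['box']),np.round(np.median(w,0),3),np.round(np.percentile(w,98,axis=0),3),np.round(np.percentile(w,2,axis=0),3))
o=robot.get_obs();print(o['time'],o['position'],o['tool_rot'])
E
```

```text
pics
vial_mid 0.73 [238. 177. 260. 198.] [0.478 0.097 0.018] [0.508 0.124 0.025] [0.455 0.072 0.012]
vial_mid 0.53 [194. 190. 206. 200.] [0.454 0.235 0.06 ] [0.469 0.249 0.066] [0.443 0.224 0.019]
dropper_mid 0.44 [245. 181. 256. 192.] [0.48  0.098 0.062] [0.496 0.112 0.091] [0.468 0.085 0.028]
jar_mid 0.82 [111. 219. 129. 231.] [0.378 0.45  0.051] [0.397 0.473 0.058] [0.359 0.435 0.009]
jar_mid 0.67 [121. 189. 147. 208.] [0.448 0.406 0.051] [0.471 0.43  0.058] [0.429 0.391 0.   ]
jar_mid 0.5 [165. 194. 184. 210.] [0.439 0.299 0.062] [0.459 0.323 0.068] [0.42  0.283 0.011]
cup_vial 0.55 [188. 187. 214. 211.] [0.454 0.235 0.019] [0.482 0.263 0.06 ] [0.429 0.209 0.008]
cup_dropper 0.67 [236. 176. 262. 198.] [0.483 0.099 0.018] [0.512 0.127 0.06 ] [0.457 0.072 0.007]
cup_slim 0.68 [218. 183. 236. 202.] [0.466 0.166 0.019] [0.496 0.196 0.025] [0.441 0.14  0.011]
old_rack 0.57 [157. 176. 267. 218.] [0.456 0.202 0.009] [0.518 0.34  0.045] [0.404 0.055 0.003]
new_rack 0.58 [294. 165. 399. 194.] [ 0.511 -0.179  0.006] [ 0.548 -0.035  0.043] [ 0.473 -0.317 -0.   ]
0.6 [ 0.21481296 -0.58689134  0.29225039] [ 9.84656471e-01  1.74503964e-01  9.38317640e-07 -6.39468754e-06]
```

View pics/top.png

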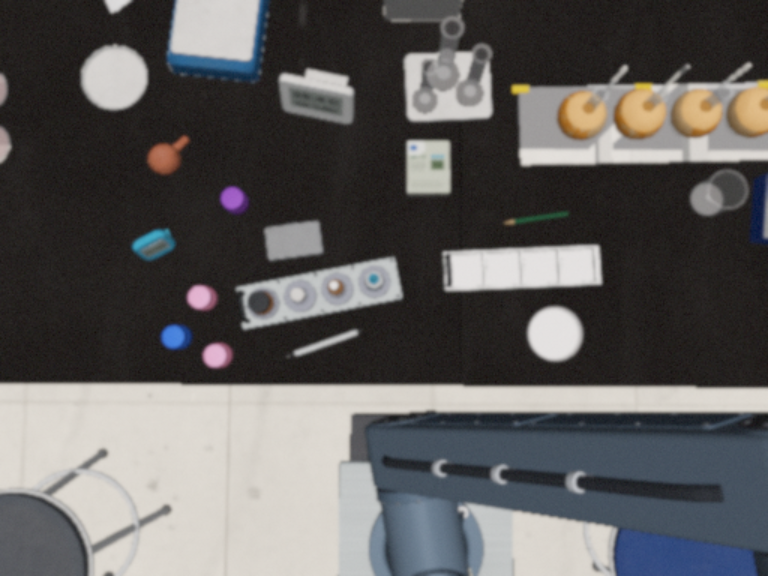

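View pics/a.png

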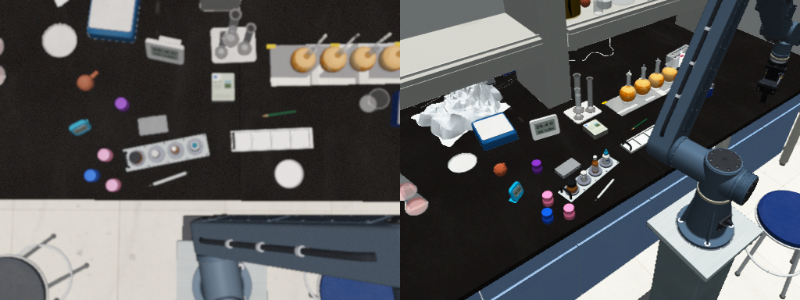

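The top view (x1.5) shows the old rack from its handle end (240,305): black-lidded amber jar (262,302), white vial (298,294), slim (334,287) and dropper (374,279). The new rack's handle is at its left end (447,269).

Jar candidates are the rack jar (262,302), pink (202,297) and (217,355), blue (176,337) and purple (234,200). I choose the amber/black one in the rack. Next I'll fit the rack poses.

```bash
cat >> h.py <<'E'
def rect(w,name):
    (c,s,a)=cv2.minAreaRect((w[:,:2]*1000).astype(np.float32)); print(name,np.round(c,1),np.round(s,1),round(a,1))
E
python3 - <<'E'
from h import *
a=cam('top');W=world(a)
save(a,'crop.png',(150,155,410,240),3)
for n in ['old_rack','new_rack']:
    r=robot.cut_out('top',n)[0]
    m=cv2.erode(r['region'].astype(np.uint8),np.ones((2,2)))>0
    w=W[r['region']]; w=w[(w[:,2]<.06)&(w[:,2]>.003)]
    rect(w,n); xy=w[:,:2]-w[:,:2].mean(0); u,s,v=np.linalg.svd(xy,full_matrices=False); print(v[0],np.degrees(np.arctan2(-v[0][0]*np.sign(v[0][1]),abs(v[0][1]))))
    h=w[w[:,2]>.03]; print(h.mean(0),len(h))
# points above cups
m=(W[...,2]>.03)&(W[...,2]<.13)&(W[...,0]>.40)&(W[...,0]<.53)&(W[...,1]>.05)&(W[...,1]<.34)
n,l,st,ce=cv2.connectedComponentsWithStats(m.astype(np.uint8))
for i in range(1,n):
    w=W[l==i]; print(len(w),np.round((w.min(0)+w.max(0))/2,3),np.round(w.max(0),3),np.round(np.median(w,0),3))
E
```

```text
old_rack [462.2 202.9] [ 81.8 305.7] 11.6
[-0.20198594  0.97938842] 11.653115464982873
[0.43435584 0.33678057 0.04384736] 83
new_rack [ 510.9 -177. ] [ 73.4 291.1] 2.9
[-0.05116726  0.9986901 ] 2.9329490301898002
[ 0.50190433 -0.03754546  0.04382636] 79
114 [0.483 0.098 0.066] [0.499 0.112 0.098] [0.48  0.098 0.062]
104 [0.468 0.165 0.068] [0.482 0.178 0.105] [0.465 0.164 0.072]
78 [0.456 0.234 0.053] [0.468 0.247 0.068] [0.454 0.235 0.06 ]
63 [0.435 0.334 0.042] [0.464 0.34  0.05 ] [0.427 0.335 0.045]
220 [0.441 0.303 0.051] [0.461 0.323 0.071] [0.44  0.301 0.064]
```

View pics/crop.png

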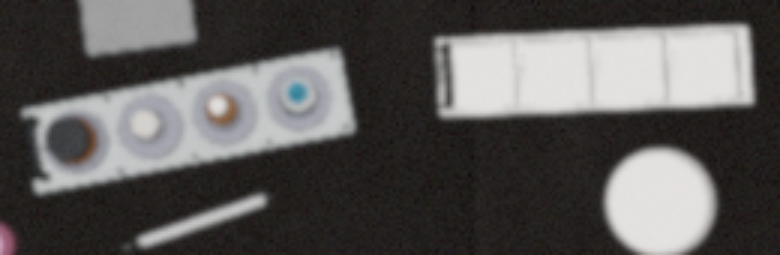

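The crop confirms that the dark-lidded amber jar at (70,140) is nearest the old rack's handle. I'll go above the new rack and look from there.

Call:
send_rows(
  deltas="46.4 -31.2 0 0 0 0 1;46.4 -31.2 0 0 0 0 1;46.4 -31.2 0 0 0 0 1;46.4 -31.2 0 0 0 0 1;46.4 -31.2 0 0 0 0 1;46.4 -31.2 0 0 0 0 1;46.4 -31.2 0 0 0 0 1;46.4 -31.2 0 0 0 0 1;46.4 -31.2 0 0 0 0 1",
  newtons=15,
)

```text
time: 1.88
position: [0.5115, -0.1782, 0.2925]
tool_rot: [0.985, 0.174, 0.0, 0.0]
ft_force: [0.8, 0.2, 1.0]
grip_width: 0.0869
grip_force: 0.0
```

Call:
send_rows(
  deltas="0 0 0 0 0 -10.4 1;0 0 0 0 0 -10.4 1;0 0 0 0 0 -10.4 1;0 0 0 0 0 -10.4 1;0 0 0 0 0 -10.4 1;0 0 0 0 0 -10.4 1;0 0 0 0 0 -10.4 1;0 0 0 0 0 0 1",
)

```text
time: 2.88
position: [0.5105, -0.1797, 0.2923]
tool_rot: [0.69, 0.724, 0.0, 0.0]
ft_force: [-0.2, -0.7, 0.4]
grip_width: 0.0869
grip_force: 0.0
```

```bash
cat >> h.py <<'E'
def st():
    o=robot.get_obs(); r=R.from_quat(o['tool_rot']).as_matrix()
    a=np.degrees(np.arctan2(r[1,0],r[0,0])); print('t',round(o['time'],2),'pos',np.round(np.array(o['position'])*1000,1),'a',round(a,2),'tilt',np.round(r[:2,2],4),'w',o['grip_width'],o['grip_force'],np.round(o['ft_force'],1)); return np.array(o['position'])*1000,r
def to(x,y,z,a=None):
    p,r=st(); d=r.T@(np.array([x,y,z])-p); print('tool delta to',(x,y,z),np.round(d,1))
E
python3 - <<'E'
from h import *
st()
c=cam('wrist');save(c,'w1.png');W=world(c)
for r in robot.cut_out('wrist','new_rack')[:2]:
    w=W[r['region']]; w=w[(w[:,2]<.06)&(w[:,2]>.0)]; print(r['p'],r['box']); rect(w,'new')
m=(W[...,2]>.008)&(W[...,2]<.05)&(abs(W[...,0]-.511)<.06)&(abs(W[...,1]+.177)<.17)
rect(W[m],'z')
E
```

```text
t 2.88 pos [ 510.5 -179.7  292.3] a 92.78 tilt [ 0.0002 -0.0001] w 0.08686517395682397 0.0 [-0.2 -0.7  0.4]
0.98 [218.6, 26.8, 286.7, 261.4]
new [ 510.8 -168.5] [ 77.3 287.2] 3.0
z [ 510.4 -170.9] [ 72.1 279.9] 2.9
```

View pics/w1.png

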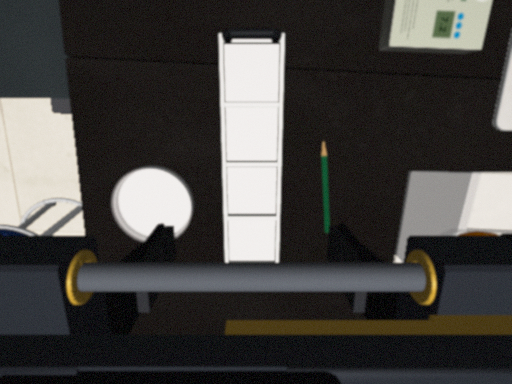

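The wrist view shows the new rack with its handle at the top (252,36), and the pose agrees with the top view. Next is the old rack.

Call:
send_rows(
  deltas="55 -3.7 0 0 0 0 1;55 -3.7 0 0 0 0 1;55 -3.7 0 0 0 0 1;55 -3.7 0 0 0 0 1;55 -3.7 0 0 0 0 1;55 -3.7 0 0 0 0 1;0 0 0 0 0 -8.8 1;0 0 0 0 0 0 1",
)

```text
time: 3.98
position: [0.4715, 0.1495, 0.2923]
tool_rot: [0.632, 0.775, 0.0, 0.0]
ft_force: [0.6, -0.3, 0.5]
grip_width: 0.0867
grip_force: 0.0
```

Run:
```python
from h import *
st()
c=cam('wrist');save(c,'w2.png');W=world(c)
for r in robot.cut_out('wrist','old_rack')[:2]:
    w=W[r['region']]; w=w[(w[:,2]<.06)&(w[:,2]>.003)]; print(r['p'],r['box']); rect(w,'old')
for n in ['cup_vial','cup_dropper','cup_jar','cup_slim']:
  for r in robot.cut_out('wrist',n)[:3]:
    w=W[r['region']]; w=w[(w[:,2]>.012)&(w[:,2]<.024)]
    if len(w)>20:
      c_,rad=cv2.minEnclosingCircle((w[:,:2]*1000).astype(np.float32)); print(n,round(r['p'],2),np.round(r['box']),np.round(c_,1),round(rad,1))
for n in ['vial_mid','dropper_mid','jar_mid','slim_mid']:
  for r in robot.cut_out('wrist',n)[:3]:
    w=W[r['region']]; w=w[(w[:,2]>.02)&(w[:,2]<.13)]
    if len(w)>20:
      top=w[w[:,2]>np.percentile(w[:,2],97)-.006]
      c_,rad=cv2.minEnclosingCircle((top[:,:2]*1000).astype(np.float32)); print(n,round(r['p'],2),np.round(r['box']),np.round(c_,1),round(rad,1),w[:,2].max())
```

```text
t 3.98 pos [471.5 149.5 292.3] a 101.61 tilt [ 0.0003 -0.0001] w 0.08673835358842116 0.0 [ 0.6 -0.3  0.5]
0.84 [214.4, 1.0, 289.8, 236.5]
old [464.3 191.4] [ 78.1 277.9] 11.5
0.67 [224.5, 3.9, 279.6, 54.4]
old [442.4 298.2] [57.9 46. ] 8.2
cup_vial 0.65 [227.  64. 278. 120.] [455.1 236.4] 29.8
cup_dropper 0.98 [230. 182. 276. 223.] [482.8 100.5] 29.3
cup_dropper 0.45 [225.   5. 280.  53.] [441.3 304.7] 29.7
cup_jar 0.92 [225.   1. 282.  56.] [441.2 304.8] 29.8
cup_jar 0.57 [242. 144. 270. 178.] [470.1 161.9] 20.5
vial_mid 0.82 [241.  79. 263. 103.] [455.1 236.4] 12.6 0.06247030913054421
dropper_mid 0.6 [237. 194. 267. 237.] [483.3  99.9] 4.4 0.09242876730131534
jar_mid 0.97 [412.   0. 481.  30.] [630.1 352.7] 19.3 0.05409235981578658
slim_mid 0.62 [242. 141. 268. 174.] [469. 168.] 7.7 0.10035812269403137
```

View pics/w2.png

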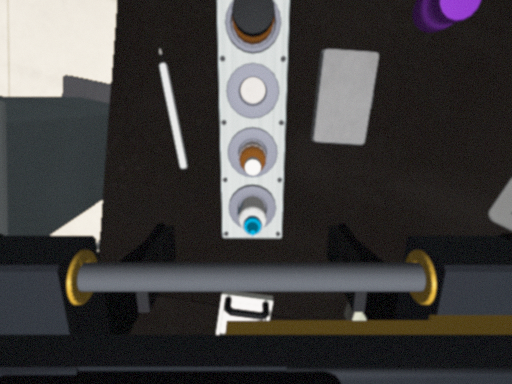

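The wrist view shows, from the top, jar (252,15), vial (252,90), slim (252,160) and dropper (252,220) standing in their cups. I'll take the jar first.

Call:
send_rows(
  deltas="52.7 0.5 0 0 0 0 1;52.7 0.5 0 0 0 0 1;52.8 0.6 0 0 0 0 1;0 0 55 0 0 0 1;0 0 55 0 0 0 1;0 0 55 0 0 0 1;0 0 33.3 0 0 0 1;0 0 0 0 0 0 1",
)

```text
time: 5.48
position: [0.4397, 0.3032, 0.0916]
tool_rot: [0.632, 0.775, -0.003, -0.001]
ft_force: [-0.3, -0.7, 0.2]
grip_width: 0.0867
grip_force: 0.0
```

Call:
send_rows(
  deltas="0 0 0 0 0 0 0.3;0 0 0 0 0 0 0.3;0 0 0 0 0 0 0.3;0 0 0 0 0 0 0.3;0 0 0 0 0 0 0.3;0 0 0 0 0 0 0.3",
  newtons=15,
)

```text
time: 6.22
position: [0.4412, 0.3041, 0.0943]
tool_rot: [0.631, 0.776, 0.0, 0.0]
ft_force: [-1.0, -0.9, 2.0]
grip_width: 0.0434
grip_force: 15.0
```

Call:
send_rows(
  deltas="0 0 -15 0 0 0 0.2;0 0 -40 0 0 0 0.2;0 0 -50 0 0 0 0.2;0 0 -25 0 0 0 0.2;-25 -3.7 0 0 0 0 0.2;-45 -3.7 0 0 0 0 0.2;-55 -3.7 0 0 0 0 0.2;-55 -3.7 0 0 0 0 0.2;-55 -3.7 0 0 0 0 0.2;-55 -3.7 0 0 0 0 0.2",
  newtons=20,
)

```text
time: 7.48
position: [0.4781, 0.0138, 0.2247]
tool_rot: [0.631, 0.776, 0.0, 0.0]
ft_force: [1.2, 0.1, -1.0]
grip_width: 0.0427
grip_force: 20.0
```

Call:
send_rows(
  deltas="-55 -3.7 0 0 0 0 0.2;-55 -3.7 0 0 0 0 0.2;-55 -3.7 0 0 0 0 0.2;-55 -3.7 0 0 0 0 0.2;-55 -3.7 0 0 0 0 0.2;-24 -3.7 0 0 0 0 0.2;0 0 0 0 0 8.7 0.2;0 0 0 0 0 0 0.2;0 0 0 0 0 0 0.2",
)

```text
time: 8.6
position: [0.5168, -0.2807, 0.2241]
tool_rot: [0.687, 0.726, 0.0, -0.0]
ft_force: [-0.3, 0.5, -1.4]
grip_width: 0.043
grip_force: 20.0
```

Run:
```python
from h import *
to(516.3,-281.9,94-7)
c=cam('wrist');save(c,'w3.png')
```

```text
t 8.6 pos [ 516.8 -280.7  224.1] a 93.17 tilt [-0.0006  0.0007] w 0.0430149667616759 19.999896899571468 [-0.3  0.5 -1.4]
tool delta to (516.3, -281.9, 87) [ -1.3  -0.5 137.1]
```

View pics/w3.png

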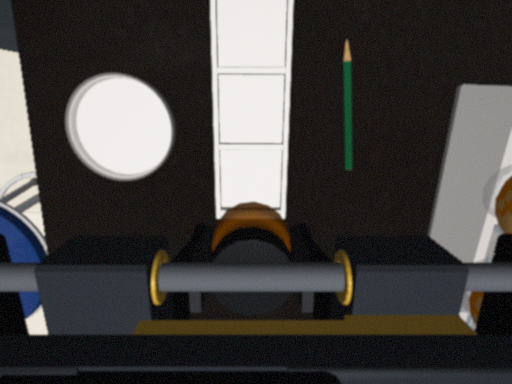

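The held amber jar (252,245) is in line with the last compartment, so I lower it.

Call:
send_rows(
  deltas="-1.3 -0.5 30 0 0 0 0.2;0 0 45 0 0 0 0.2;0 0 40 0 0 0 0.2;0 0 15 0 0 0 0.2;0 0 3 0 0 0 0.2;0 0 2 0 0 0 0.2;0 0 1 0 0 0 0.2;0 0 0 0 0 0 0.2;0 0 0 0 0 0 0.2",
)

```text
time: 9.78
position: [0.5168, -0.2833, 0.0885]
tool_rot: [0.688, 0.725, 0.0, 0.0]
ft_force: [0.3, -1.2, -1.1]
grip_width: 0.0427
grip_force: 20.0
```

Run:
```python
from h import *
to(516.3,-281.9,94-7)
```

```text
t 9.78 pos [ 516.8 -283.3   88.5] a 92.99 tilt [ 0.0008 -0.0006] w 0.04274034326062035 19.999786604012115 [ 0.3 -1.2 -1.1]
tool delta to (516.3, -281.9, 87) [ 1.4 -0.4  1.5]
```

Call:
send_rows(
  deltas="1.4 0 1 0 0 0 0.2;0 0 1 0 0 0 0.2;0 0 0 0 0 0 0.2;0 0 0 0 0 0 0.2",
)

```text
time: 10.28
position: [0.5167, -0.282, 0.0872]
tool_rot: [0.688, 0.725, -0.0, 0.001]
ft_force: [-1.0, -0.2, 7.6]
grip_width: 0.0428
grip_force: 20.0
```

Call:
send_rows(
  deltas="0 0 0 0 0 0 0.8;0 0 0 0 0 0 0.8;0 0 0 0 0 0 0.8;0 0 0 0 0 0 0.8;0 0 -20 0 0 0 0.8;0 0 -55 0 0 0 0.8;0 0 -55 0 0 0 0.8;0 0 -10 0 0 0 0.8",
)

```text
time: 11.28
position: [0.5182, -0.2829, 0.23]
tool_rot: [0.688, 0.725, 0.0, 0.004]
ft_force: [0.4, -0.1, -0.3]
grip_width: 0.0697
grip_force: 0.0
```

Call:
send_rows(
  deltas="52.1 -3.4 0 0 0 0 1;52.1 -3.4 0 0 0 0 1;52.1 -3.4 0 0 0 0 1;52.1 -3.4 0 0 0 0 1;52.1 -3.4 0 0 0 0 1;52.1 -3.4 0 0 0 0 1;52.1 -3.4 0 0 0 0 1;52.1 -3.4 0 0 0 0 1;52.1 -3.4 0 0 0 0 1;52.1 -3.4 0 0 0 0 1",
)

```text
time: 12.52
position: [0.4543, 0.2383, 0.2249]
tool_rot: [0.688, 0.725, -0.001, -0.001]
ft_force: [1.2, 0.6, -0.1]
grip_width: 0.0872
grip_force: 0.0
```

Call:
send_rows(
  deltas="0 0 0 0 0 -8.6 1;0 0 0 0 0 0 1;0 0 0 0 0 0 1",
)

```text
time: 12.9
position: [0.4551, 0.2363, 0.2253]
tool_rot: [0.633, 0.774, -0.001, -0.0]
ft_force: [-0.1, -0.2, -0.3]
grip_width: 0.087
grip_force: 0.0
```

Run:
```python
from h import *
to(455.1,236.4,97)
c=cam('top');W=world(c)
m=(W[...,2]>.03)&(W[...,2]<.13)&(abs(W[...,0]-.516)<.04)&(abs(W[...,1]+.282)<.04)
w=W[m];print(np.round((w.min(0)+w.max(0))/2,3),np.median(w,0))
```

```text
t 12.9 pos [455.1 236.3 225.3] a 101.44 tilt [-0.0014 -0.0004] w 0.08699502323143056 0.0 [-0.1 -0.2 -0.3]
tool delta to (455.1, 236.4, 97) [1.000e-01 2.000e-01 1.283e+02]
[ 0.515 -0.281  0.047] [ 0.51503777 -0.27789218  0.05584073]
```

Jar is placed at (515,-281), top about 56 mm, as it should be. Now the vial.

Call:
send_rows(
  deltas="0 0 30 0 0 0 1;0 0 50 0 0 0 1;0 0 38 0 0 0 1;0 0 10 0 0 0 0.8;0 0 0 0 0 0 0.2;0 0 0 0 0 0 0.2;0 0 0 0 0 0 0.2;0 0 0 0 0 0 0.2;0 0 0 0 0 0 0.2;0 0 0 0 0 0 0.2",
  newtons=12,
)

```text
time: 14.2
position: [0.4553, 0.2369, 0.0981]
tool_rot: [0.632, 0.775, 0.0, 0.0]
ft_force: [0.6, 0.5, 1.0]
grip_width: 0.025
grip_force: 11.6
```

Call:
send_rows(
  deltas="0 0 0 0 0 0 0.1;0 0 0 0 0 0 0.1;0 0 0 0 0 0 0.1",
)

```text
time: 14.58
position: [0.4554, 0.2368, 0.098]
tool_rot: [0.632, 0.775, 0.0, 0.0]
ft_force: [0.1, -0.4, 3.0]
grip_width: 0.0249
grip_force: 12.0
```

Call:
send_rows(
  deltas="0 0 -15 0 0 0 0.1;0 0 -45 0 0 0 0.1;0 0 -50 0 0 0 0.1;0 0 -20 0 0 0 0.1;-30 -3.7 0 0 0 0 0.1;-47 -3.7 0 0 0 0 0.1;-55 -3.7 0 0 0 0 0.1;-55 -3.7 0 0 0 0 0.1;-55 -3.7 0 0 0 0 0.1;-55 -3.7 0 0 0 0 0.1",
)

```text
time: 15.82
position: [0.4933, -0.0604, 0.2288]
tool_rot: [0.632, 0.775, 0.0, 0.0]
ft_force: [0.7, 0.2, -0.3]
grip_width: 0.0249
grip_force: 12.0
```

Call:
send_rows(
  deltas="-55 -3.7 0 0 0 0 0.1;-55 -3.7 0 0 0 0 0.1;-44 -3.7 0 0 0 0 0.1;0 0 0 0 0 8.6 0.1;0 0 0 0 0 0 0.1;0 0 0 0 0 0 0.1;0 0 0 0 0 0 0.1",
)

```text
time: 16.7
position: [0.5133, -0.2109, 0.2282]
tool_rot: [0.688, 0.726, 0.0, -0.0]
ft_force: [-0.5, 0.5, 0.6]
grip_width: 0.0249
grip_force: 12.0
```

Run:
```python
from h import *
to(512.8,-212,91)
c=cam('wrist');save(c,'w4.png',(100,0,400,384),1.5)
```

```text
t 16.7 pos [ 513.3 -210.9  228.2] a 93.13 tilt [-0.      0.0001] w 0.02485723837425587 11.99952972251026 [-0.5  0.5  0.6]
tool delta to (512.8, -212, 91) [ -1.1  -0.6 137.2]
```

View pics/w4.png

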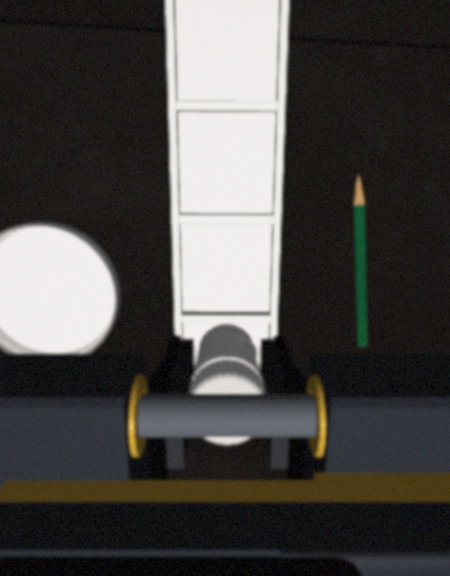

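The vial (227,370 in the crop) is held upright, so I lower it.

Call:
send_rows(
  deltas="-1.1 -0.6 30 0 0 0 0.1;0 0 45 0 0 0 0.1;0 0 40 0 0 0 0.1;0 0 15 0 0 0 0.1;0 0 4 0 0 0 0.1;0 0 2 0 0 0 0.1;0 0 1 0 0 0 0.1;0 0 1 0 0 0 0.1;0 0 0 0 0 0 0.1;0 0 0 0 0 0 0.1",
)

```text
time: 18.0
position: [0.5133, -0.2132, 0.0909]
tool_rot: [0.688, 0.725, 0.0, 0.001]
ft_force: [-0.9, -0.0, 5.4]
grip_width: 0.0247
grip_force: 12.0
```

Call:
send_rows(
  deltas="0 0 0 0 0 0 0.6;0 0 0 0 0 0 0.6;0 0 0 0 0 0 0.6;0 0 0 0 0 0 0.6;0 0 -20 0 0 0 0.6;0 0 -55 0 0 0 0.6;0 0 -50 0 0 0 0.6;0 0 -10 0 0 0 0.8",
)

```text
time: 19.0
position: [0.5143, -0.2137, 0.2283]
tool_rot: [0.688, 0.725, 0.001, 0.004]
ft_force: [0.4, -0.6, -0.4]
grip_width: 0.0567
grip_force: 0.0
```

Call:
send_rows(
  deltas="54.7 -3.5 0 0 0 0 1;54.7 -3.5 0 0 0 0 1;54.7 -3.5 0 0 0 0 1;54.7 -3.5 0 0 0 0 1;54.7 -3.5 0 0 0 0 1;54.7 -3.5 0 0 0 0 1;54.7 -3.5 0 0 0 0 1;0 0 0 0 0 -8.6 1;0 0 0 0 0 0 1;0 0 0 0 0 0 1",
)

```text
time: 20.25
position: [0.4681, 0.1678, 0.2243]
tool_rot: [0.633, 0.774, -0.001, -0.0]
ft_force: [0.3, -0.2, -0.4]
grip_width: 0.0873
grip_force: 0.0
```

Run:
```python
from h import *
to(469,168.2,106)
c=cam('top');W=world(c)
for x,y in((.516,-.282),(.513,-.212)):
  m=(W[...,2]>.03)&(W[...,2]<.13)&(abs(W[...,0]-x)<.035)&(abs(W[...,1]-y)<.035)
  w=W[m];print(np.round((w.min(0)+w.max(0))/2,3),np.median(w,0))
```

```text
t 20.25 pos [468.1 167.8 224.3] a 101.43 tilt [-0.0014 -0.0002] w 0.08734931444264883 0.0 [ 0.3 -0.2 -0.4]
tool delta to (469, 168.2, 106) [  0.2   1.1 118.3]
[ 0.515 -0.281  0.047] [ 0.51490116 -0.27730041  0.05602936]
[ 0.513 -0.214  0.045] [ 0.51201907 -0.21287112  0.05298528]
```

Vial stands at (513,-214). Now the slim bottle.

Call:
send_rows(
  deltas="0.2 1.1 30 0 0 0 1;0 0 45 0 0 0 1;0 0 35 0 0 0 1;0 0 8 0 0 0 0.8;0 0 0 0 0 0 0.2;0 0 0 0 0 0 0.2;0 0 0 0 0 0 0.2;0 0 0 0 0 0 0.2;0 0 0 0 0 0 0.2;0 0 0 0 0 0 0.2",
  newtons=15,
)

```text
time: 21.55
position: [0.4694, 0.1688, 0.1071]
tool_rot: [0.632, 0.775, 0.0, 0.0]
ft_force: [0.9, 0.6, 1.2]
grip_width: 0.0283
grip_force: 15.0
```

Call:
send_rows(
  deltas="0 0 0 0 0 0 0.1;0 0 0 0 0 0 0.1;0 0 0 0 0 0 0.1",
)

```text
time: 21.92
position: [0.4694, 0.1687, 0.1071]
tool_rot: [0.632, 0.775, 0.0, 0.0]
ft_force: [-0.4, -0.5, 4.4]
grip_width: 0.0283
grip_force: 15.0
```

Call:
send_rows(
  deltas="0 0 -15 0 0 0 0.1;0 0 -40 0 0 0 0.1;0 0 -50 0 0 0 0.1;0 0 -20 0 0 0 0.1;-30 -3.3 0 0 0 0 0.1;-45 -3.3 0 0 0 0 0.1;-55 -3.3 0 0 0 0 0.1;-55 -3.3 0 0 0 0 0.1;-55 -3.3 0 0 0 0 0.1;-45 -3.3 0 0 0 0 0.1",
)

```text
time: 23.18
position: [0.5073, -0.1166, 0.2327]
tool_rot: [0.632, 0.775, 0.0, 0.0]
ft_force: [0.6, -0.5, -0.3]
grip_width: 0.029
grip_force: 15.0
```

Call:
send_rows(
  deltas="-27.4 -3.3 0 0 0 0 0.1;0 0 0 0 0 8.6 0.1;0 0 0 0 0 0 0.1;0 0 0 0 0 0 0.1;0 0 0 0 0 0 0.1",
)

```text
time: 23.8
position: [0.5095, -0.1414, 0.2321]
tool_rot: [0.688, 0.726, -0.0, -0.0]
ft_force: [0.8, 0.1, -0.3]
grip_width: 0.0282
grip_force: 15.0
```

Run:
```python
from h import *
to(509.2,-142,100)
c=cam('wrist');save(c,'w5.png',(100,0,400,384),1.5)
```

```text
t 23.8 pos [ 509.5 -141.4  232.1] a 93.11 tilt [-0.0001  0.0001] w 0.028159469866535235 14.99993343546521 [ 0.8  0.1 -0.3]
tool delta to (509.2, -142, 100) [ -0.6  -0.3 132.1]
```

View pics/w5.png

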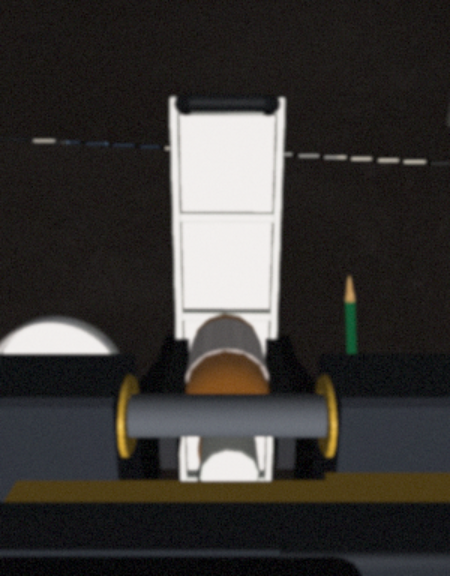

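The slim bottle (227,390) is held upright below the handle's next compartment, so I lower it.

Call:
send_rows(
  deltas="-0.6 -0.3 30 0 0 0 0.1;0 0 45 0 0 0 0.1;0 0 37 0 0 0 0.1;0 0 13 0 0 0 0.1;0 0 4 0 0 0 0.1;0 0 2 0 0 0 0.1;0 0 1 0 0 0 0.1;0 0 1 0 0 0 0.1;0 0 0 0 0 0 0.1;0 0 0 0 0 0 0.1",
)

```text
time: 25.1
position: [0.5098, -0.1429, 0.1]
tool_rot: [0.688, 0.725, 0.0, 0.001]
ft_force: [-1.2, 0.2, 6.3]
grip_width: 0.0284
grip_force: 15.0
```

Call:
send_rows(
  deltas="0 0 0 0 0 0 0.6;0 0 0 0 0 0 0.6;0 0 0 0 0 0 0.6;0 0 0 0 0 0 0.6;0 0 -20 0 0 0 0.6;0 0 -50 0 0 0 0.6;0 0 -45 0 0 0 0.6;0 0 -10 0 0 0 0.8;0 0 0 0 0 0 1",
)

```text
time: 26.22
position: [0.5092, -0.1425, 0.2241]
tool_rot: [0.688, 0.725, 0.0, 0.0]
ft_force: [0.0, -0.5, 0.2]
grip_width: 0.065
grip_force: 0.0
```

Call:
send_rows(
  deltas="48.8 -2.8 0 0 0 0 1;48.8 -2.8 0 0 0 0 1;48.8 -2.8 0 0 0 0 1;48.8 -2.8 0 0 0 0 1;48.8 -2.8 0 0 0 0 1;0 0 0 0 0 -8.6 1;0 0 0 0 0 0 1;0 0 0 0 0 0 1",
)

```text
time: 27.22
position: [0.4822, 0.1, 0.2229]
tool_rot: [0.633, 0.774, -0.001, -0.001]
ft_force: [0.2, 0.3, -1.1]
grip_width: 0.0871
grip_force: 0.0
```

Run:
```python
from h import *
to(483,100.2,96)
c=cam('top');W=world(c)
for x,y in((.516,-.282),(.513,-.212),(.509,-.142)):
  m=(W[...,2]>.03)&(W[...,2]<.13)&(abs(W[...,0]-x)<.035)&(abs(W[...,1]-y)<.035)
  w=W[m];print(np.round((w.min(0)+w.max(0))/2,3),np.median(w,0))
```

```text
t 27.23 pos [482.2 100.  222.9] a 101.44 tilt [-0.0022  0.    ] w 0.08707880823457703 0.0 [ 0.2  0.3 -1.1]
tool delta to (483, 100.2, 96) [  0.    1.1 126.9]
[ 0.515 -0.28   0.047] [ 0.5150649  -0.27844318  0.05566101]
[ 0.514 -0.214  0.049] [ 0.51196434 -0.21241506  0.05319794]
[ 0.508 -0.143  0.064] [ 0.50642596 -0.13991319  0.06504197]
```

Call:
send_rows(
  deltas="0 1.1 30 0 0 0 1;0 0 47 0 0 0 1;0 0 40 0 0 0 1;0 0 10 0 0 0 0.8;0 0 0 0 0 0 0.2;0 0 0 0 0 0 0.2;0 0 0 0 0 0 0.2;0 0 0 0 0 0 0.2;0 0 0 0 0 0 0.2;0 0 0 0 0 0 0.2",
  newtons=15,
)

```text
time: 28.52
position: [0.4838, 0.1006, 0.0973]
tool_rot: [0.632, 0.775, 0.0, 0.0]
ft_force: [-0.6, 0.5, 4.0]
grip_width: 0.0313
grip_force: 15.0
```

Call:
send_rows(
  deltas="0 0 0 0 0 0 0.1;0 0 0 0 0 0 0.1;0 0 0 0 0 0 0.1",
)

```text
time: 28.9
position: [0.4838, 0.1006, 0.0973]
tool_rot: [0.632, 0.775, 0.0, 0.0]
ft_force: [-1.1, 0.0, 6.0]
grip_width: 0.0317
grip_force: 15.0
```

Call:
send_rows(
  deltas="0 0 -15 0 0 0 0.1;0 0 -40 0 0 0 0.1;0 0 -45 0 0 0 0.1;0 0 -15 0 0 0 0.1;-30 -2.6 0 0 0 0 0.1;-40 -2.6 0 0 0 0 0.1;-45 -2.6 0 0 0 0 0.1;-40 -2.6 0 0 0 0 0.1;-18.6 -2.5 0 0 0 0 0.1;0 0 0 0 0 8.6 0.1",
)

```text
time: 30.15
position: [0.5058, -0.0731, 0.2122]
tool_rot: [0.691, 0.723, 0.0, -0.0]
ft_force: [-0.1, 0.6, -1.3]
grip_width: 0.0316
grip_force: 15.0
```

Call:
send_rows(
  deltas="0 0 0 0 0 0 0.1;0 0 0 0 0 0 0.1;0 0 0 0 0 0 0.1",
)

```text
time: 30.52
position: [0.5058, -0.0715, 0.212]
tool_rot: [0.688, 0.726, -0.0, -0.0]
ft_force: [0.2, -0.5, -0.1]
grip_width: 0.032
grip_force: 15.0
```

Run:
```python
from h import *
to(505.7,-72.1,90.3)
c=cam('wrist');save(c,'w6.png',(100,0,400,384),1.5)
p,r=st(); print('cam in tool',r.T@(-c['Rm'].T@c['t']*1000-p))
```

```text
t 30.52 pos [505.8 -71.5 212. ] a 93.12 tilt [-0.0002  0.0002] w 0.03196490232965975 14.999977683182806 [ 0.2 -0.5 -0.1]
tool delta to (505.7, -72.1, 90.3) [-7.000e-01 -1.000e-01  1.217e+02]
t 30.57 pos [505.8 -71.5 212. ] a 93.1 tilt [-0.0001  0.0001] w 0.03127557099770416 14.999944085720927 [ 0.3  0.6 -0.7]
cam in tool [ 78.93446905  -0.77231833 -92.32629103]
```

View pics/w6.png

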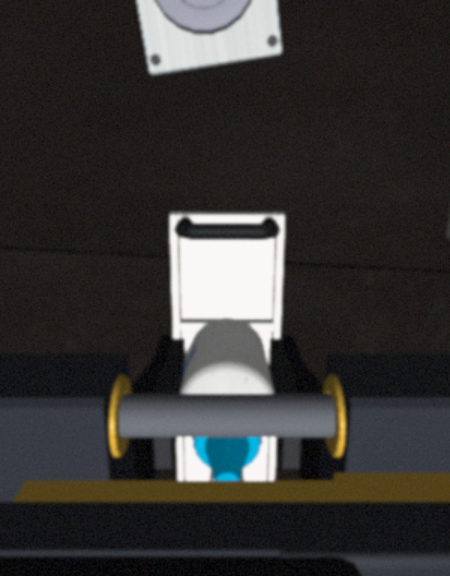

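The dropper (228,400, blue tip) is held upright, and the camera sits on the handle side, clear of the slim bottle. I lower it.

Call:
send_rows(
  deltas="0 0 25 0 0 0 0.1;0 0 40 0 0 0 0.1;0 0 35 0 0 0 0.1;0 0 14 0 0 0 0.1;0 0 4 0 0 0 0.1;0 0 2 0 0 0 0.1;0 0 1.5 0 0 0 0.1;0 0 1 0 0 0 0.1;0 0 0 0 0 0 0.1;0 0 0 0 0 0 0.1",
)

```text
time: 31.82
position: [0.5063, -0.0722, 0.0903]
tool_rot: [0.688, 0.725, 0.0, 0.001]
ft_force: [-1.2, 0.5, 5.6]
grip_width: 0.0318
grip_force: 15.0
```

Call:
send_rows(
  deltas="0 0 0 0 0 0 0.6;0 0 0 0 0 0 0.6;0 0 0 0 0 0 0.6;0 0 0 0 0 0 0.6;0 0 -20 0 0 0 0.6;0 0 -50 0 0 0 0.6;0 0 -50 0 0 0 0.6;0 0 -50 0 0 0 0.6;0 0 -50 0 0 0 0.6",
)

```text
time: 32.95
position: [0.5054, -0.0719, 0.311]
tool_rot: [0.688, 0.725, -0.0, -0.0]
ft_force: [-0.0, -0.2, 0.8]
grip_width: 0.0526
grip_force: 0.0
```

Call:
send_rows(
  deltas="50 0 0 0 0 0 0.6;50 0 0 0 0 0 0.6;50 0 0 0 0 0 0.6;50 0 0 0 0 0 0.6;0 0 0 0 0 0 0.6;0 0 0 0 0 0 0.6",
)

```text
time: 33.7
position: [0.4952, 0.1275, 0.3093]
tool_rot: [0.688, 0.726, -0.0, 0.0]
ft_force: [-0.1, -0.4, -0.5]
grip_width: 0.0524
grip_force: 0.0
```

Run:
```python
from h import *
st()
c=cam('top');W=world(c);save(c,'end.png',(150,120,420,240),2.9)
for x,y in((.516,-.282),(.513,-.212),(.509,-.142),(.506,-.072)):
  m=(W[...,2]>.03)&(W[...,2]<.13)&(abs(W[...,0]-x)<.033)&(abs(W[...,1]-y)<.03)
  w=W[m];print(np.round((w.min(0)+w.max(0))/2,3),np.round(w.max(0),3))
```

```text
t 33.7 pos [495.2 127.5 309.3] a 93.05 tilt [-0.0005 -0.0006] w 0.05239901294941271 0.0 [-0.1 -0.4 -0.5]
[ 0.515 -0.28   0.046] [ 0.535 -0.261  0.062]
[ 0.514 -0.215  0.046] [ 0.526 -0.202  0.058]
[ 0.508 -0.144  0.065] [ 0.522 -0.129  0.097]
[ 0.498 -0.066  0.06 ] [ 0.52  -0.043  0.089]
```

View pics/end.png

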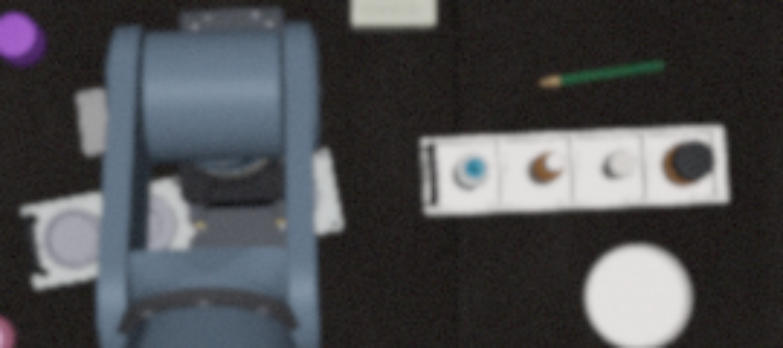

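The new rack, from its handle, now holds dropper (472,170), slim (547,167), vial (618,165) and jar (688,162), all upright. That is the order asked for.

```bash
python3 -c "
from rig import robot
print(robot.hand_in())"
```

```text
the job is handed in; nothing more can be done
None
```

All four containers stand upright in the new rack in reverse order (from its handle: dropper, slim, vial, jar), and the job was handed in at about 34 s.

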